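# Clear the downdraft sanding box and hold in its recessed reset button

### The job

The downdraft sanding box on the luthier's bench has stopped on a blocked-airflow warning: clear the two wood offcuts off its grille into the open offcut bin. With the pin punch (hexagonal handle) from the tool rack, reach down through the small round hole in the box's control strip and press the recessed reset button fully in, but not before both offcuts are in the bin. The controller needs it held: finish while still gripping the punch and holding the button fully in, and leave the other tools and things on the bench where they are.

Things in the scene. Friction and masses are not known exactly. Their poses are not given: they have to be found in the camera images.
- sander: Fixed bench-top downdraft sanding box, 320 (x) x 380 (y) x 110 mm high. Origin: centre of its underside. Flat top at z = 110: perforated grille from x = -90 to 160 (8 mm high lip along the far edge) and, flush with it, a control strip along the near edge, x = -160 to -90, with a 16 mm high knob at (-125, 15), a low rocker switch at (-125, -45) and the reset hole at (-125, 100).
- reset_hole (a point): Centre of the mouth of the reset hole in the control strip's top, 110 mm above the bench: a plain round vertical hole 14 mm wide with a thin black ring around it. The white reset button, 12 mm wide, lies in it with its top 24 mm below the mouth.
- reset_button (a joint): How far the reset button is pressed, in m: 0 out, 0.005 fully in against its stop. It moves straight down; its spring takes about 1.4 N to start and 5 N fully in, and pushes it out again when let go.
- bin: Open black offcut bin, fixed, on one side of the sanding box (either side): outside 200 (x) x 140 (y) x 110 mm high, walls and floor 5 mm, a few thin scraps fixed to its floor (up to 15 mm high). Origin: centre of its underside.
- rack: Fixed plywood tool rack on the side away from the bin: 190 (x) x 64 (y) mm, board top 95 mm above the bench. Origin: centre of its underside. Three tools hang upright, 60 mm apart along its x, in 16 mm holes, handles up, in any order: the pin punch, a flat screwdriver (fat round black handle) and a file (pear-shaped dark wooden handle).
- punch_handle (a point): Pin punch, 70 g, loose, upright in the rack. This point: middle of its handle, on its axis; z up along it. Hexagonal light-wood handle 22 mm across flats (flats face +x and -x), 78 mm long, above it a 16 mm wide cap 6 mm high; below it a 30 mm wide steel collar, its underside, 45 mm under this point, on the rack's board. Below that a straight round shaft, 6 mm wide, 70 mm long, rounded nose.
- punch_tip (a point): The nose of the punch's shaft, 115 mm below the middle of its handle, on the axis.
- tenon_mid (a point): Offcut 1, loose on the grille: stepped tenon cut-off of dark wood, 56 (x) x 34 (y) mm, 16 mm high, with a 34 x 34 mm step from x = -28 to +6 that makes it 30 mm high there. This point: centre of its outline, 15 mm above its underside.
- brace_mid (a point): Offcut 2, loose on the grille: light straight brace stick, 92 (x) x 16 (y) x 22 mm high. This point: its centre.
- screwdriver: Bystander, loose in the rack: origin on its axis at the board's top; handle 34 mm wide, 88 mm high; blade wider than the reset hole.
- file: Bystander, loose in the rack: origin on its axis at the board's top; handle 28 mm wide, 94 mm high.
- sanding_block: Bystander, loose on the control strip: cork block 37 x 67 x 25 mm high; origin: centre of its underside.
- glue: Bystander: loose white glue bottle, 64 mm wide, 170 mm high; origin: centre of its underside.
- jar: Bystander: loose glass jar, 68 mm wide, 85 mm high; origin: centre of its underside.
- mug: Bystander: loose white mug, 82 mm wide, 95 mm high; origin: centre of its underside.
- tin: Bystander: loose round tin, 93 mm wide, 42 mm high; origin: centre of its underside.

How it is judged:
On the way:
1. both offcuts lie in the bin (x of tenon_mid in the frame of bin between -0.095 and 0.095 m and y of tenon_mid in the frame of bin between -0.065 and 0.065 m and z of each of tenon_mid, brace_mid in the frame of bin below 0.105 m and x of brace_mid in the frame of bin between -0.095 and 0.095 m and y of brace_mid in the frame of bin between -0.065 and 0.065 m and linear speed of each of tenon, brace below 0.05 m/s), for 0.2 s.
At the end, for the whole second after the job is handed in: Both offcuts are in the bin (middles inside its walls, below its rim); the pin punch, still gripped, has its nose in the reset hole (within 7 mm of the axis, at least 22 mm deep) and holds the button at least 4 of its 5 mm in through the last second (x of tenon_mid in the frame of bin between -0.095 and 0.095 m and y of tenon_mid in the frame of bin between -0.065 and 0.065 m and z of each of tenon_mid, brace_mid in the frame of bin below 0.105 m and x of brace_mid in the frame of bin between -0.095 and 0.095 m and y of brace_mid in the frame of bin between -0.065 and 0.065 m and value of joint reset_button above 0.004 m and horizontal distance between punch_tip and reset_hole below 0.007 m and z of punch_tip in the frame of reset_hole below -0.022 m and contact force between the fingers and punch above 2 N); the arm keeps its last pose, push and grip.
It fails at once if the reset button is pressed while an offcut is not yet in the bin (value of joint reset_button above 0.002 m and not ((x of tenon_mid in the frame of bin between -0.095 and 0.095 m and y of tenon_mid in the frame of bin between -0.065 and 0.065 m and z of tenon_mid in the frame of bin below 0.105 m) and (x of brace_mid in the frame of bin between -0.095 and 0.095 m and y of brace_mid in the frame of bin between -0.065 and 0.065 m and z of brace_mid in the frame of bin below 0.105 m))).
It fails at once if another tool or thing on the bench is shifted by more than 30 mm (distance of any of screwdriver, file, sanding_block, glue, jar, mug, tin from where it was at the start of the episode above 0.03 m).
It also fails if it takes over 69 s, if anything falls off the work surface, if the arm or the gripper's body presses on something with over 40 N, if the wrist force passes 120 N, or if a joint passes its speed limit or range.

### The arm

A 6-joint arm with a two-finger parallel gripper is mounted at the origin on the work surface. World frame = base frame: x ahead of the robot, y to its left, z up, the work surface at z = 0. Lengths are in m, angles in rad, forces in N, time in s.
With the tool pointing down it reaches from about 0.375 to 0.975 m from the base axis. Payload 3.8 kg.
Tool frame: the origin (TCP) lies midway between the tips of the shut fingers; the grasp point (between the pads) lies 19 mm behind it (bot.grip_point_offset is the z of the grasp point in the tool frame, in m); z points along the fingers, y is the line along which they close (so a half turn about z gives the same grasp; the last joint's range is limited). The gripper opens to 85 mm and grips with 20 to 120 N. Pads are 22 mm wide; open, the fingers measure 114 mm over their backs; the gripper's body (76 mm by 85 mm) begins 54 mm behind the grasp point. The pads swing forward as they close: fully open they stand 13 mm farther back than shut.
Start: joints at [-1.257, 0.264, 1.604, -0, 1.274, -0.037], TCP at [0.232, -0.634, 0.231] pointing down, gripper open.
Joint ranges: [-2.63, 2.63], [-0.94, 2.18], [0.31, 2.57], [-1.31, 4.45], [0, 2.66], [-2.55, 2.55]. Speed limits (rad/s): [2.57, 2.57, 3.14, 3.14, 3.14, 3.14].

### API

Orientations are given as a rotation vector (axis times angle).
In Python, from workcell import sensors, optics, order, bot gives the robot as it stands.
- The arm moves only by the tool play_rows, never from a script. Its argument "commands" is a list of rows, each a list of 6 numbers: the shift along the tool's x, y, z in cm, then the turn, a rotation vector about the tool's x, y, z in rad. In form: [[dx, dy, dz, wx, wy, wz], ...]. A call has 1 to 5 rows; each row shifts and turns the commanded pose from where the row before left it, along the tool's axes as they then stand; what a row does not reach is not made up. A row lasts 1/12 s, in which the tool goes at most 41.7 mm and 7.16 degrees, less where a joint would pass 70% of its speed; a pose out of reach is approached as far as the arm can. A call with a gripper value outside its range is refused whole. "grip" is the closure, from 0 (fully open) to 1 (shut), set as the call begins (left out, the last holds). The fingers move at their own pace and stop on an object; "force" is the grip in N (left out, the last holds). Time passes only in rows, so rows that do not move let the fingers close. It gives the time, the measured TCP pose, the force, the opening and the grip force at its end, in the units of the state.
- sensors.read_state(): the state, without advancing time (a new reading comes with each control period).
- optics.read_camera(name): name is "scene" or "top" or "wrist"; returns the picture (384x512x3 uint8, red, green, blue); there is no depth.
- optics.camera_info(name): a dict with "mtx" (3x3 intrinsics, pixels), "R" (3x3) and "t" (3): a world point X has camera coordinates R X + t. Camera axes: x right, y down, z forward; pixel columns grow to the right and rows downward; lengths in m; the calibration is good to about 2 mm. A picture is of the moment at which its call begins: read the wrist's pose just before it. camera_info takes no time and is no camera call; for the wrist camera it gives the pose at the moment of the call.
- order.finish_job(): hands the job in; it is judged then, once.
The state is a dict: "time": time; "q": joint angles; "joint_vel": joint speeds; "joint_torque": joint torques, N m; "tool_pos": TCP position; "tcp_rot": TCP orientation; "wrist_force": force on the tool from outside, world axes, zero at the start; "torque": the same for the moment, N m; "width": opening from 0.0 (shut) to 1.0 (fully open); "grip_force": force on a finger pad.
Only numpy, scipy, OpenCV 4.12 (cv2) and the standard library are available. Lean on these libraries where they do the work, as an engineer would, in place of code of your own. Each camera call takes 0.05 s, during which the arm holds its last target. There are 200 camera calls.

## Working session

There is one attempt and no reset: what is moved stays moved. The work goes in short steps, Python scripts to look and compute and a tool call to move; the robot and the scene stay as the last step left them, time stands still between calls to the robot, and variables do not carry over. Pictures are saved under pics/ and viewed, at most 10 in all, crops included, and the job is handed in when it is done.

Besides the shell and the picture viewer there is one more tool, called as name([rows], argument=value, ...), one row to a line, values as JSON. play_rows: Moves the arm, as the interface text tells. Its arguments: {"type":"object","properties":{"commands":{"type":"array","items":{"type":"array","items":{"type":"number"}}},"grip":{"type":"number"},"force":{"type":"number"}},"required":["commands"]}

```bash
mkdir -p pics; ls; python3 - <<'E'
from workcell import sensors, optics, order, bot
import cv2
print(sensors.read_state()); print(bot.grip_point_offset)
for n in ("top","scene"):
    im=optics.read_camera(n); cv2.imwrite(f"pics/{n}0.png",cv2.resize(im[:,:,::-1],(800,600),interpolation=cv2.INTER_CUBIC)); cv2.imwrite(f"/tmp/{n}_raw.png",im[:,:,::-1])
    c=optics.camera_info(n); print(n,c, -c["R"].T@c["t"])
E
```

```text
pics
{'time': 0.0, 'q': array([-1.25689801e+00,  2.64751945e-01,  1.60536308e+00,  2.81835345e-05,
        1.27370071e+00, -3.69266970e-02]), 'joint_vel': array([ 1.32131341e-04,  1.80516734e-06,  4.60195242e-04, -4.03413358e-04,
        1.76647193e-03, -8.59407636e-04]), 'joint_torque': array([ 9.04940157e-05, -5.15111232e+01, -3.67317080e+01,  2.26360144e-04,
        1.28757881e-02,  4.57308090e-06]), 'tool_pos': array([ 0.23174515, -0.63319882,  0.22996874]), 'tcp_rot': array([-3.09121433e+00, -5.47855243e-01,  4.39829936e-04]), 'wrist_force': array([0.23417188, 0.18032262, 0.34746925]), 'torque': array([ 0.01978616, -0.01040646, -0.02750943]), 'grip_force': 0.0, 'width': 1.0029448307031006}
-0.0187
top {'mtx': array([[390.48644684,   0.        , 251.22439787],
       [  0.        , 390.48644684, 185.52919289],
       [  0.        ,   0.        ,   1.        ]]), 'R': array([[-0.02686782, -0.99960376,  0.00839323],
       [-0.99415313,  0.02584101, -0.1048418 ],
       [ 0.10458337, -0.01116103, -0.99445349]]), 't': array([0.02109943, 0.55298962, 1.2875942 ])} [0.41566231 0.02117213 1.33825189]
scene {'mtx': array([[402.61800403,   0.        , 246.92835775],
       [  0.        , 402.61800403, 188.15159687],
       [  0.        ,   0.        ,   1.        ]]), 'R': array([[-0.11062995,  0.99385854, -0.00249402],
       [ 0.7806449 ,  0.08534274, -0.61912047],
       [-0.61510532, -0.07044021, -0.78529206]]), 't': array([ 0.07679829, -0.38037192,  1.7259779 ])} [1.36708978 0.07771358 1.12009224]
```

View pics/top0.png

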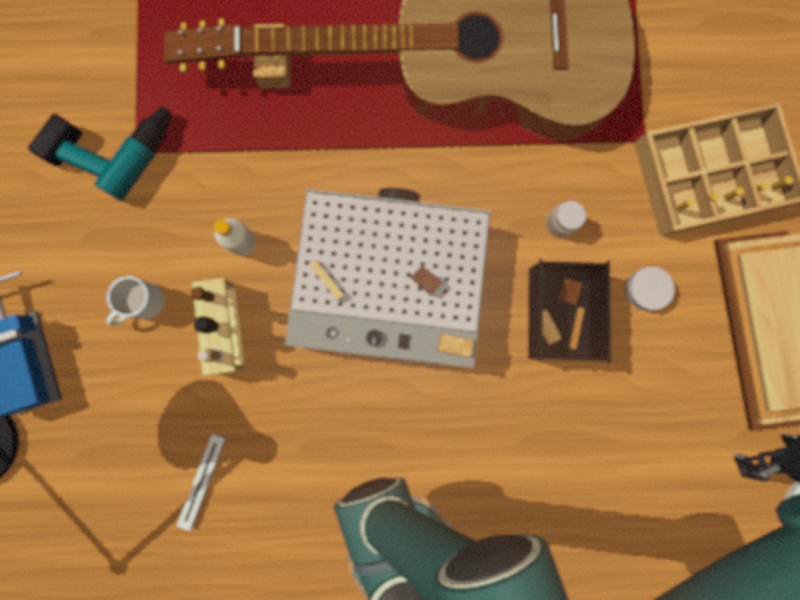

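View pics/scene0.png

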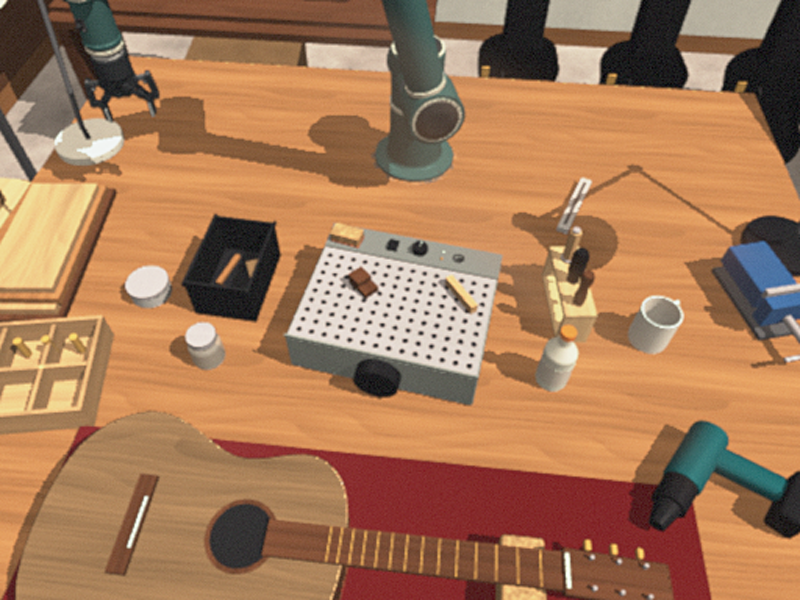

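The top view shows the bin on the right (570,312), and the rack on the left with the punch as its nearest tool (about 210,352). The reset ring is at (332,332), the brace at (327,281) and the tenon at (429,279). The scene view agrees: punch handle at (573,240).

```bash
cat > h.py <<'E'
import numpy as np, cv2
from scipy.spatial.transform import Rotation as Ro
from workcell import sensors, optics, order, bot
def ray(c,uv,z):
    """raw pixel -> world at height z"""
    d=c["R"].T@np.linalg.solve(c["mtx"],[*uv,1.]); o=-c["R"].T@c["t"]
    return o+d*(z-o[2])/d[2]
def up(U,s=1.5625,o=(0,0)): return [(U[0]+.5)/s-.5+o[0],(U[1]+.5)/s-.5+o[1]]
def proj(c,X):
    p=c["mtx"]@(c["R"]@np.asarray(X)+c["t"]); return p[:2]/p[2]
def fit(local,world):
    """2D rigid fit: returns yaw, t"""
    l=np.asarray(local,float)[:,:2]; w=np.asarray(world)[:,:2]
    a=l-l.mean(0); b=w-w.mean(0)
    th=np.arctan2((a[:,0]*b[:,1]-a[:,1]*b[:,0]).sum(),(a*b).sum())
    R=np.array([[np.cos(th),-np.sin(th)],[np.sin(th),np.cos(th)]])
    t=w.mean(0)-R@l.mean(0); return th,t,R,np.linalg.norm(l@R.T+t-w,axis=1)
def totool(dw):
    return Ro.from_rotvec(sensors.read_state()["tcp_rot"]).inv().apply(dw)
E
python3 - <<'E'
from h import *
np.set_printoptions(precision=4,suppress=True)
c=optics.camera_info("top"); s=optics.camera_info("scene")
P=[ray(c,up(u),.11) for u in [(307,191),(490,211),(475,366),(287,345),(332,332),(375,338)]]
L=[(.16,.19),(.16,-.19),(-.16,-.19),(-.16,.19),(-.125,.1),(-.125,.015)]
th,t,R,e=fit(L,P); print("sander",th,t,e); print("hole",P[4],R@L[4]+t)
for n,u,z in [("brace end1",(312,263),.132),("brace end2",(343,300),.132),("brace",(327,281),.132),("tenon",(429,279),.132),("punch top",(207,354),.229),("scr top",(205,325),.183),("file top",(197,294),.189)]: print(n,ray(c,up(u),z))
for n,u,z in [("brace",(461,292),.132),("tenon",(363,281),.135),("punch top",(575,232),.224),("hole",(459,258),.11)]: print("S",n,ray(s,up(u),z))
P=[ray(c,up(u),.11) for u in [(531,262),(609,263),(610,361),(529,359)]]
th,t,R,e=fit([(.1,.07),(.1,-.07),(-.1,-.07),(-.1,.07)],P); print("bin",th,t,e)
w=optics.camera_info("wrist"); st=sensors.read_state(); print(w["mtx"],Ro.from_rotvec(st["tcp_rot"]).apply(np.eye(3)).T, -w["R"].T@w["t"]-st["tool_pos"], w["R"])
E
```

```text
sander -0.13914751052199587 [0.5717 0.0133] [0.0022 0.0007 0.0012 0.0015 0.0027 0.0008]
hole [0.4636 0.1318 0.11  ] [0.4618 0.1297]
brace end1 [0.6012 0.1674 0.132 ]
brace end2 [0.5255 0.1069 0.132 ]
brace [0.5643 0.138  0.132 ]
tenon [ 0.563 -0.065  0.132]
punch top [0.4253 0.3469 0.229 ]
scr top [0.4803 0.3644 0.183 ]
file top [0.5389 0.378  0.189 ]
S brace [0.5711 0.1377 0.132 ]
S tenon [ 0.5665 -0.061   0.135 ]
S punch top [0.47   0.3491 0.224 ]
S hole [0.4607 0.1313 0.11  ]
bin -0.05615566739102582 [ 0.4935 -0.3492] [0.0094 0.0103 0.0109 0.012 ]
[[286.2084   0.     251.8146]
 [  0.     286.2084 193.2533]
 [  0.       0.       1.    ]] [[ 0.9391  0.3436 -0.0006]
 [ 0.3436 -0.9391  0.002 ]
 [ 0.0001 -0.0021 -1.    ]] [0.0695 0.0238 0.1427] [[ 0.3437 -0.9391 -0.0027]
 [-0.8996 -0.33    0.2862]
 [-0.2696 -0.0959 -0.9582]]
```

play_rows([
  [2.4,-2.63,-0.45,0,0,0],
  [2.4,-2.63,-0.45,0,0,0],
  [2.4,-2.63,-0.45,0,0,0],
  [2.4,-2.63,-0.45,0,0,0],
  [2.4,-2.63,-0.45,0,0,0],
], grip=0)

```text
time: 0.52
tool_pos: [0.2995, -0.4673, 0.2532]
tcp_rot: [-3.092, -0.547, 0.0]
wrist_force: [-0.2, -0.2, 0.2]
width: 1.005
grip_force: 0.0
```

play_rows([
  [2.4,-2.63,-0.45,0,0,0],
  [2.4,-2.63,-0.45,0,0,0],
  [2.4,-2.63,-0.45,0,0,0],
  [2.4,-2.63,-0.45,0,0,0],
  [2.4,-2.63,-0.45,0,0,0],
])

```text
time: 0.93
tool_pos: [0.367, -0.3025, 0.276]
tcp_rot: [-3.093, -0.547, 0.0]
wrist_force: [0.9, 0.6, 0.3]
width: 1.0
grip_force: 0.0
```

play_rows([
  [2.4,-2.63,-0.45,0,0,0],
  [2.4,-2.63,-0.45,0,0,0],
  [2.4,-2.63,-0.45,0,0,0],
  [2.4,-2.63,-0.45,0,0,0],
  [2.4,-2.63,-0.45,0,0,0],
])

```text
time: 1.35
tool_pos: [0.4344, -0.1379, 0.2987]
tcp_rot: [-3.093, -0.548, 0.0]
wrist_force: [0.4, 0.2, 0.3]
width: 1.005
grip_force: 0.0
```

play_rows([
  [2.4,-2.63,-0.45,0,0,0],
  [2.4,-2.63,-0.45,0,0,0],
  [2.4,-2.63,-0.45,0,0,0],
  [2.4,-2.63,-0.45,0,0,0],
  [2.4,-2.63,-0.45,0,0,0],
])

```text
time: 1.77
tool_pos: [0.502, 0.0268, 0.3211]
tcp_rot: [3.093, 0.549, -0.001]
wrist_force: [0.5, -0.2, 0.6]
width: 0.998
grip_force: 0.0
```

```bash
python3 - <<'E'
from h import *
import pickle
s=sensors.read_state(); print(s["time"],s["tool_pos"],s["tcp_rot"],s["q"])
im=optics.read_camera("wrist"); c=optics.camera_info("wrist"); pickle.dump(c,open("/tmp/w1.pkl","wb"))
cv2.imwrite("pics/w1.png",cv2.resize(im[:,:,::-1],(800,600),interpolation=cv2.INTER_CUBIC))
E
```

```text
1.7667 [0.50195281 0.02684156 0.32112127] [ 3.09325669e+00  5.48619917e-01 -7.48049292e-04] [ 3.96553270e-03 -1.10550568e-01  1.84182152e+00 -1.43212745e-04
  1.41078053e+00  1.22371553e+00]
```

View pics/w1.png

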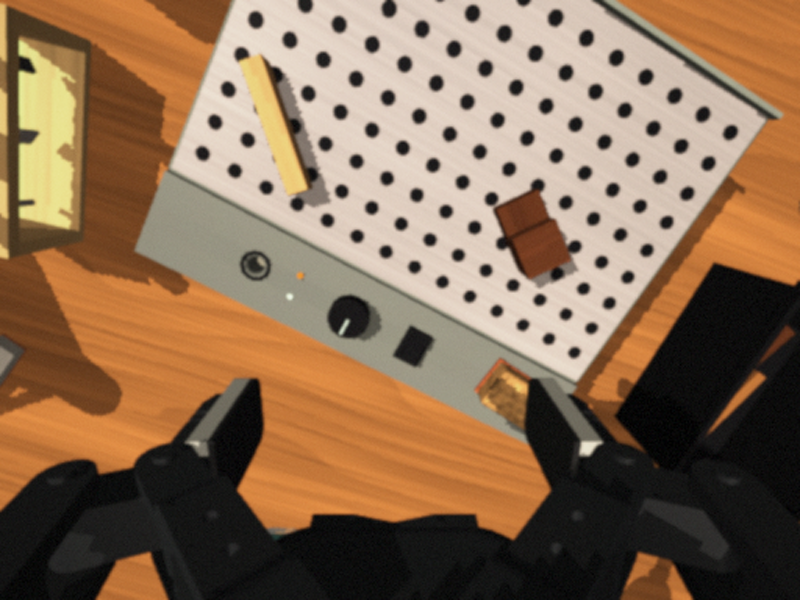

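The wrist view shows the brace top with corners (239,59), (263,54), (309,189) and (289,195). The tenon's low part has corners (496,208) and (536,190), and its high step runs from (509,237)/(553,222) to (530,278)/(572,262). The reset hole is at (256,265).

```bash
python3 - <<'E'
from h import *
import pickle
np.set_printoptions(precision=4,suppress=True)
c=pickle.load(open("/tmp/w1.pkl","rb"))
W=lambda u,z: ray(c,up(u),z)
B=[W(u,.132) for u in [(239,59),(263,54),(309,189),(289,195)]]
th,t,R,e=fit([(.046,.008),(.046,-.008),(-.046,-.008),(-.046,.008)],B);print("brace",th,t,e)
T=[W(u,.14) for u in [(509,237),(553,222),(572,262),(530,278)]]+[W(u,.126) for u in [(496,208),(536,190)]]
th2,t2,R2,e2=fit([(.006,.017),(.006,-.017),(-.028,-.017),(-.028,.017),(.028,.017),(.028,-.017)],T);print("tenon",th2,t2,e2)
print("hole",W((256,265),.11),"farright",W((778,117),.118),"nearleft",W((135,250),.11),"knob",W((349,316),.126))
print("bin far left top",W((715,265),.11),"nearleft",W((617,410),.11),"rack right edge",W((90,43),.095),W((84,238),.095))
a=sensors.read_state(); print(a["tool_pos"],totool([t[0]-a["tool_pos"][0],t[1]-a["tool_pos"][1],0])*100)
E
```

```text
brace 0.6482205855432186 [0.5718 0.1446] [0.0011 0.0009 0.0003 0.0004]
tenon 0.803168261629937 [ 0.5657 -0.0548] [0.0019 0.0027 0.0015 0.0025 0.0014 0.0015]
hole [0.4655 0.1366 0.11  ] farright [ 0.7032 -0.1885  0.118 ] nearleft [0.4436 0.2311 0.11  ] knob [0.4562 0.0524 0.126 ]
bin far left top [ 0.5942 -0.2102  0.11  ] nearleft [ 0.4504 -0.1991  0.11  ] rack right edge [0.5799 0.2995 0.095 ] [0.4333 0.2802 0.095 ]
[0.5044 0.0323 0.322 ] [10.2144 -8.1879  0.0806]
```

play_rows([
  [0,0,0,0,0,-0.099],
  [0,0,0,0,0,-0.099],
  [0,0,0,0,0,-0.099],
])

```text
time: 2.07
tool_pos: [0.5017, 0.0255, 0.3206]
tcp_rot: [-2.975, -1.009, 0.002]
wrist_force: [-0.1, 0.3, -0.5]
width: 1.003
grip_force: 0.0
```

play_rows([
  [2.44,-0.99,2.4,0,0,0],
  [2.44,-0.99,2.4,0,0,0],
  [2.44,-0.99,2.4,0,0,0],
  [2.44,-0.99,2.4,0,0,0],
  [2.44,-0.99,2.4,0,0,0],
])

```text
time: 2.48
tool_pos: [0.5694, 0.1388, 0.1998]
tcp_rot: [2.978, 1.0, -0.001]
wrist_force: [0.6, -0.3, -0.2]
width: 0.995
grip_force: 0.0
```

play_rows([
  [0,0,0,0,0,0],
  [0,0,0,0,0,0],
  [0,0,0,0,0,0],
])

```text
time: 2.73
tool_pos: [0.5691, 0.1377, 0.2012]
tcp_rot: [2.978, 1.0, -0.002]
wrist_force: [-0.2, -0.1, 0.3]
width: 0.997
grip_force: 0.0
```

```bash
cat >> h.py <<'E'
def snap(name,tag):
    c=optics.camera_info(name); im=optics.read_camera(name)
    cv2.imwrite(f"/tmp/{tag}.png",im[:,:,::-1]); return c,im
def blob(c,im,lo,hi,near,z):
    """min-area rect of HSV blob nearest a world point; world centre, long-axis yaw, sizes"""
    m=cv2.inRange(cv2.cvtColor(im,cv2.COLOR_RGB2HSV),lo,hi)
    m=cv2.morphologyEx(m,cv2.MORPH_OPEN,np.ones((3,3)))
    cs,_=cv2.findContours(m,cv2.RETR_EXTERNAL,cv2.CHAIN_APPROX_NONE)
    cs=[k for k in cs if cv2.contourArea(k)>80]
    out=[]
    for k in cs:
        w=np.array([ray(c,p[0],z)[:2] for p in k],np.float32)*1000
        r=cv2.minAreaRect(w); out.append((np.linalg.norm(np.array(r[0])/1000-near),r,cv2.boundingRect(k)))
    return sorted(out,key=lambda o:o[0])[:3]
E
python3 - <<'E'
from h import *
c,im=snap("wrist","w2"); s=sensors.read_state(); print(s["tool_pos"],s["tcp_rot"])
for o in blob(c,im,(10,70,90),(30,255,255),np.array([.569,.139]),.132): print(o)
cv2.imwrite("pics/w2.png",im[:,:,::-1])
E
```

```text
[0.56960127 0.1374813  0.20224948] [2.97785729e+00 9.99301451e-01 1.45128724e-03]
(np.float64(0.0004127730817700169), ((569.3987426757812, 138.89329528808594), (94.5150146484375, 17.03208351135254), 37.10908508300781), (238, 143, 23, 116))
(np.float64(0.13589162493072268), ((433.75225830078125, 125.78704833984375), (49.69340515136719, 24.248640060424805), 81.21659851074219), (152, 303, 47, 42))
(np.float64(0.13742921130320634), ((527.7713623046875, 270.0991516113281), (162.9325408935547, 368.2686767578125), 88.21844482421875), (0, 0, 326, 326))
```

View pics/w2.png

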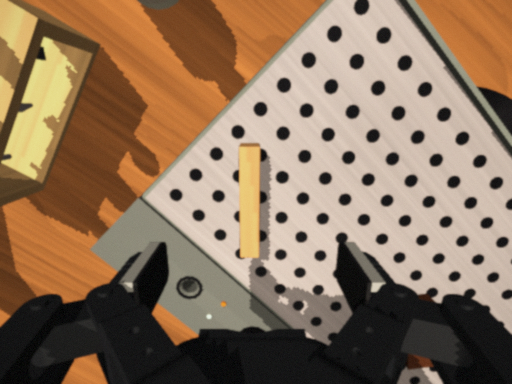

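The brace is centred under the fingers and aligned with them: centre (0.5694, 0.1389), 94 x 17 mm against the 92 x 16 given. Descending and gripping.

play_rows([
  [0,-0.05,2.9,0,0,0],
  [0,-0.05,2.9,0,0,0],
  [0,0,2.8,0,0,0],
], grip=0, force=40)

```text
time: 3.03
tool_pos: [0.5705, 0.1381, 0.1175]
tcp_rot: [2.978, 0.998, 0.009]
wrist_force: [0.2, 1.0, -1.2]
width: 0.996
grip_force: 0.0
```

play_rows([
  [0,0,0,0,0,0],
  [0,0,0,0,0,0],
  [0,0,0,0,0,0],
  [0,0,0,0,0,0],
  [0,0,0,0,0,0],
], grip=1)

```text
time: 3.45
tool_pos: [0.5707, 0.1391, 0.1182]
tcp_rot: [2.978, 0.999, 0.007]
wrist_force: [-1.0, 0.7, 0.3]
width: 0.303
grip_force: 0.0
```

play_rows([
  [0,0,0,0,0,0],
  [0,0,0,0,0,0],
  [0,0,0,0,0,0],
  [0,0,0,0,0,0],
  [0,0,0,0,0,0],
])

```text
time: 3.87
tool_pos: [0.5705, 0.1392, 0.1178]
tcp_rot: [2.977, 1.0, 0.006]
wrist_force: [-0.1, -0.7, 6.7]
width: 0.174
grip_force: 40.0
```

The brace is gripped (width 0.174, about 15 mm). Lifting, turning so the fingers close along the bin's long side, and going over the bin.

play_rows([
  [0,0,-1.5,0,0,0],
  [0,0,-3,0,0,-0.125],
  [0,0,-3,0,0,-0.125],
  [0,0,-3,0,0,-0.125],
  [0,0,0,0,0,-0.125],
])

```text
time: 4.28
tool_pos: [0.573, 0.1399, 0.2287]
tcp_rot: [2.629, 1.711, 0.019]
wrist_force: [1.2, 0.0, 0.5]
width: 0.174
grip_force: 39.1
```

play_rows([
  [0,0,0,0,0,-0.125],
  [0,0,0,0,0,-0.125],
  [0,0,0,0,0,-0.125],
  [-3.78,-0.41,0,0,0,0],
  [-3.78,-0.41,0,0,0,0],
])

```text
time: 4.7
tool_pos: [0.5571, 0.0646, 0.2208]
tcp_rot: [2.269, 2.172, 0.001]
wrist_force: [0.3, -0.3, -0.3]
width: 0.176
grip_force: 39.1
```

play_rows([
  [-3.78,-0.41,0,0,0,0],
  [-3.78,-0.41,0,0,0,0],
  [-3.78,-0.41,0,0,0,0],
  [-3.78,-0.41,0,0,0,0],
  [-3.78,-0.41,0,0,0,0],
])

```text
time: 5.12
tool_pos: [0.527, -0.1256, 0.2209]
tcp_rot: [2.273, 2.167, 0.001]
wrist_force: [-0.1, 0.2, -0.5]
width: 0.176
grip_force: 39.2
```

play_rows([
  [-3.78,-0.41,0,0,0,0],
  [-3.78,-0.41,0,0,0,0],
  [-3.78,-0.41,0,0,0,0],
  [-3.78,-0.41,0,0,0,0],
  [0,0,0,0,0,0],
])

```text
time: 5.53
tool_pos: [0.5027, -0.2805, 0.221]
tcp_rot: [2.277, 2.16, -0.004]
wrist_force: [-0.7, -0.2, 0.1]
width: 0.171
grip_force: 39.2
```

```bash
python3 - <<'E'
from h import *
import pickle
s=sensors.read_state(); print(s["tool_pos"],s["tcp_rot"],s["width"],s["grip_force"])
c,im=snap("wrist","w3"); pickle.dump(c,open("/tmp/w3.pkl","wb")); cv2.imwrite("pics/w3.png",im[:,:,::-1])
t=optics.camera_info("top"); print([ray(t,up(u),.11) for u in [(609,263),(610,361)]])
E
```

```text
[ 0.5026942  -0.28051992  0.22097425] [ 2.27684426  2.15971022 -0.00386465] 0.17149948402742338 39.157195687294006
[array([ 0.58908866, -0.43498303,  0.11      ]), array([ 0.39070942, -0.42426109,  0.11      ])]
```

View pics/w3.png

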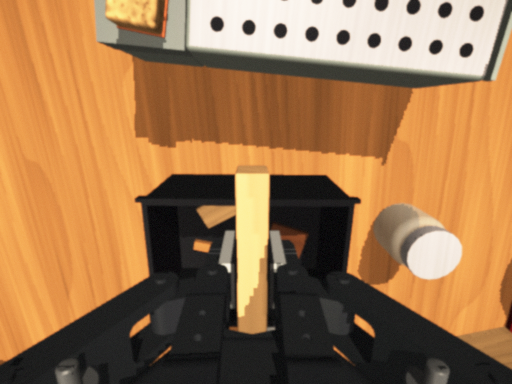

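The bin's +y rim runs from (138,199) to (358,199). The brace hangs between the fingers, its far end at about (253,170).

```bash
python3 - <<'E'
from h import *
import pickle
c=pickle.load(open("/tmp/w3.pkl","rb")); a,b=ray(c,(138,199),.11),ray(c,(358,199),.11); print(a,b,np.linalg.norm(a-b))
d=(b-a)/np.linalg.norm(b-a); n=np.array([d[1],-d[0],0]); print("yaw",np.arctan2(d[1],d[0]),"centre",(a+b)/2+.07*n)
E
```

```text
[ 0.3974875  -0.28472103  0.11      ] [ 0.60185489 -0.29549137  0.11      ] 0.20465099713908524
yaw -0.052652205169320114 centre [ 0.49598724 -0.36000919  0.11      ]
```

play_rows([
  [-2.65,-1.2,0,0,0,0],
  [-2.65,-1.2,0,0,0,0],
  [-2.65,-1.2,0,0,0,0],
  [0,0,2.5,0,0,0],
  [0,0,3.2,0,0,0],
])

```text
time: 6.0
tool_pos: [0.4663, -0.3543, 0.167]
tcp_rot: [2.27, 2.16, 0.002]
wrist_force: [-0.5, 0.2, -0.8]
width: 0.176
grip_force: 39.2
```

play_rows([
  [0,0,3.2,0,0,0],
  [0,0,3.2,0,0,0],
  [0,0,3.0,0,0,0],
  [0,0,0,0,0,0],
])

```text
time: 6.33
tool_pos: [0.46, -0.347, 0.0627]
tcp_rot: [-2.264, -2.16, 0.002]
wrist_force: [-1.5, 0.7, -0.6]
width: 0.174
grip_force: 39.2
```

play_rows([
  [0,0,0,0,0,0],
  [0,0,0,0,0,0],
  [0,0,0,0,0,0],
  [0,0,0,0,0,0],
], grip=0.5)

```text
time: 6.67
tool_pos: [0.4659, -0.3531, 0.0722]
tcp_rot: [2.27, 2.164, 0.001]
wrist_force: [-0.2, 0.4, 0.4]
width: 0.502
grip_force: 0.0
```

play_rows([
  [0,0,-2.5,0,0,0],
  [0,0,-3.5,0,0,0],
  [0,0,-3.5,0,0,0],
  [0,0,-3.5,0,0,0],
  [0,0,-2,0,0,0],
])

```text
time: 7.08
tool_pos: [0.4661, -0.3536, 0.2264]
tcp_rot: [2.268, 2.161, 0.002]
wrist_force: [0.7, -0.6, 1.0]
width: 0.495
grip_force: 0.0
```

play_rows([
  [0,0,0,0,0,0.12],
  [0,0,0,0,0,0.12],
  [0,0,0,0,0,0.12],
  [0,0,0,0,0,0.12],
  [0,0,0,0,0,0.12],
], grip=0)

```text
time: 7.5
tool_pos: [0.4646, -0.3524, 0.2216]
tcp_rot: [2.814, 1.389, 0.002]
wrist_force: [-0.2, 0.3, -0.1]
width: 0.999
grip_force: 0.0
```

play_rows([
  [0,0,0,0,0,0.12],
  [3.09,-1.49,0,0,0,0],
  [3.09,-1.49,0,0,0,0],
  [3.09,-1.49,0,0,0,0],
  [3.09,-1.49,0,0,0,0],
])

```text
time: 7.92
tool_pos: [0.5078, -0.2208, 0.2215]
tcp_rot: [2.89, 1.225, 0.004]
wrist_force: [-0.6, 0.2, -0.2]
width: 0.993
grip_force: 0.0
```

play_rows([
  [3.09,-1.49,0,0,0,0],
  [3.09,-1.49,0,0,0,0],
  [3.09,-1.49,0,0,0,0],
  [3.09,-1.49,0,0,0,0],
  [3.09,-1.49,0,0,0,0],
])

```text
time: 8.33
tool_pos: [0.5618, -0.0572, 0.2216]
tcp_rot: [2.89, 1.227, 0.005]
wrist_force: [0.0, -0.3, -0.6]
width: 1.001
grip_force: 0.0
```

play_rows([
  [0,0,0,0,0,0],
  [0,0,0,0,0,0],
  [0,0,0,0,0,0],
])

```text
time: 8.58
tool_pos: [0.5611, -0.059, 0.2206]
tcp_rot: [2.89, 1.228, 0.002]
wrist_force: [-0.5, -0.5, 0.8]
width: 1.001
grip_force: 0.0
```

```bash
python3 - <<'E'
from h import *
s=sensors.read_state(); print(s["time"],s["tool_pos"],s["tcp_rot"])
c,im=snap("wrist","w4")
for o in blob(c,im,(0,90,30),(14,255,150),np.array([.563,-.06]),.135): print(o)
cv2.imwrite("pics/w4.png",im[:,:,::-1])
E
```

```text
8.5833 [ 0.56108687 -0.05895155  0.22057578] [2.88989999e+00 1.22817395e+00 2.03418004e-03]
(np.float64(0.0016451115946203147), ((563.1305541992188, -61.639923095703125), (61.469154357910156, 35.19123458862305), 46.03893280029297), (233, 163, 43, 71))
(np.float64(0.11973488556924947), ((512.0131225585938, -168.33642578125), (34.9841423034668, 111.16545104980469), 81.48673248291016), (238, 270, 99, 65))
(np.float64(0.12854972304689688), ((626.7974853515625, -171.60157775878906), (11.851542472839355, 53.61046600341797), 76.86798095703125), (366, 219, 59, 37))
```

View pics/w4.png

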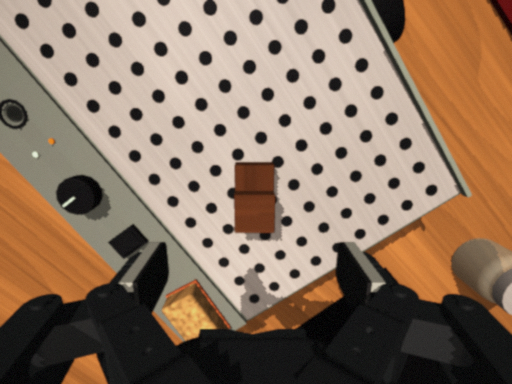

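The tenon sits between the fingers with its axis aligned (yaw 0.803), 4 mm toward the near end. Grasping it at the step.

play_rows([
  [-0.2,0.1,3.5,0,0,0],
  [-0.2,0.1,3.5,0,0,0],
  [0,0,3.4,0,0,0],
  [0,0,0,0,0,0],
])

```text
time: 8.97
tool_pos: [0.5532, -0.0638, 0.1083]
tcp_rot: [-2.887, -1.221, 0.018]
wrist_force: [-2.3, -0.3, 0.0]
width: 1.001
grip_force: 0.0
```

play_rows([
  [0,0,0,0,0,0],
  [0,0,0,0,0,0],
  [0,0,0,0,0,0],
  [0,0,0,0,0,0],
  [0,0,0,0,0,0],
], grip=1)

```text
time: 9.38
tool_pos: [0.5616, -0.0635, 0.1182]
tcp_rot: [2.889, 1.226, 0.007]
wrist_force: [0.6, -1.3, 8.5]
width: 0.39
grip_force: 42.4
```

play_rows([
  [0,0,0,0,0,0],
  [0,0,0,0,0,0],
  [0,0,0,0,0,0],
  [0,0,0,0,0,0],
])

```text
time: 9.72
tool_pos: [0.5616, -0.0635, 0.1182]
tcp_rot: [2.889, 1.227, 0.006]
wrist_force: [0.7, -0.2, 7.2]
width: 0.386
grip_force: 41.9
```

play_rows([
  [0,0,-1.5,0,0,0],
  [0,0,-3,0,0,-0.12],
  [0,0,-3,0,0,-0.12],
  [0,0,-3,0,0,-0.12],
  [0,0,0,0,0,-0.12],
])

```text
time: 10.13
tool_pos: [0.5638, -0.0635, 0.2288]
tcp_rot: [2.504, 1.882, 0.014]
wrist_force: [0.9, 0.1, 0.8]
width: 0.389
grip_force: 41.1
```

play_rows([
  [0,0,0,0,0,-0.12],
  [0,0,0,0,0,-0.12],
  [-3.67,-0.37,0,0,0,0],
  [-3.67,-0.37,0,0,0,0],
  [-3.67,-0.37,0,0,0,0],
])

```text
time: 10.55
tool_pos: [0.5432, -0.1729, 0.2212]
tcp_rot: [2.27, 2.17, 0.001]
wrist_force: [1.0, 0.5, -0.9]
width: 0.388
grip_force: 41.0
```

play_rows([
  [-3.67,-0.37,0,0,0,0],
  [-3.67,-0.37,0,0,0,0],
  [-3.67,-0.37,0,0,0,0],
  [-3.67,-0.37,0,0,0,0],
  [-3.67,-0.37,0,0,0,0],
])

```text
time: 10.97
tool_pos: [0.5154, -0.3565, 0.2211]
tcp_rot: [2.273, 2.167, 0.0]
wrist_force: [1.2, 0.5, 0.4]
width: 0.391
grip_force: 41.0
```

play_rows([
  [0,0,0,0,0,0],
  [0,0,0,0,0,0],
])

```text
time: 11.13
tool_pos: [0.5153, -0.3567, 0.2207]
tcp_rot: [2.277, 2.163, 0.0]
wrist_force: [0.4, 0.9, -0.9]
width: 0.389
grip_force: 41.1
```

play_rows([
  [0,0,3.5,0,0,0],
  [0,0,3.5,0,0,0],
  [0,0,3.5,0,0,0],
  [0,0,3.3,0,0,0],
  [0,0,0,0,0,0],
])

```text
time: 11.55
tool_pos: [0.5111, -0.3494, 0.0746]
tcp_rot: [-2.262, -2.16, 0.003]
wrist_force: [-0.2, 1.2, -1.5]
width: 0.385
grip_force: 41.0
```

play_rows([
  [0,0,0,0,0,0],
  [0,0,0,0,0,0],
  [0,0,0,0,0,0],
  [0,0,0,0,0,0],
], grip=0.3)

```text
time: 11.88
tool_pos: [0.518, -0.356, 0.0858]
tcp_rot: [2.27, 2.164, 0.002]
wrist_force: [-0.3, -0.3, 0.7]
width: 0.699
grip_force: 0.0
```

play_rows([
  [0,0,-3,0,0,0],
  [0,0,-3.5,0,0,0],
  [0,0,-3.5,0,0,0],
  [0,0,-3.5,0,0,0],
  [0,0,-3.5,0,0,0],
])

```text
time: 12.3
tool_pos: [0.5162, -0.3551, 0.2564]
tcp_rot: [2.272, 2.165, 0.001]
wrist_force: [0.2, -1.8, 0.6]
width: 0.697
grip_force: 0.0
```

play_rows([
  [0,0,-3.5,0,0,0],
  [0,0,-3.5,0,0,0],
  [0,0,-3.5,0,0,0],
  [0,0,-1,0,0,0],
  [0,0,0,0,0,0],
], grip=0)

```text
time: 12.72
tool_pos: [0.5175, -0.3561, 0.3749]
tcp_rot: [2.265, 2.159, 0.003]
wrist_force: [0.5, -0.4, -0.2]
width: 0.995
grip_force: 0.0
```

```bash
python3 - <<'E'
from h import *
s=sensors.read_state(); print(s["time"],s["tool_pos"],s["tcp_rot"],s["q"])
c,im=snap("wrist","w5"); t=optics.camera_info("top")
im2=optics.read_camera("top")
a=cv2.resize(im[150:384,100:412],(468,351)); b=cv2.resize(im2[140:240,90:170],(320,400),interpolation=cv2.INTER_CUBIC)
o=np.zeros((400,790,3),np.uint8); o[:351,:468]=a; o[:,470:]=b
cv2.imwrite("pics/w5.png",o[:,:,::-1])
E
```

```text
12.7167 [ 0.51748813 -0.3561328   0.37486706] [2.26544787 2.15908394 0.00327164] [-6.42437833e-01  1.14520170e-01  1.52080026e+00  5.54973971e-05
  1.49402200e+00 -5.94371831e-01]
```

View pics/w5.png

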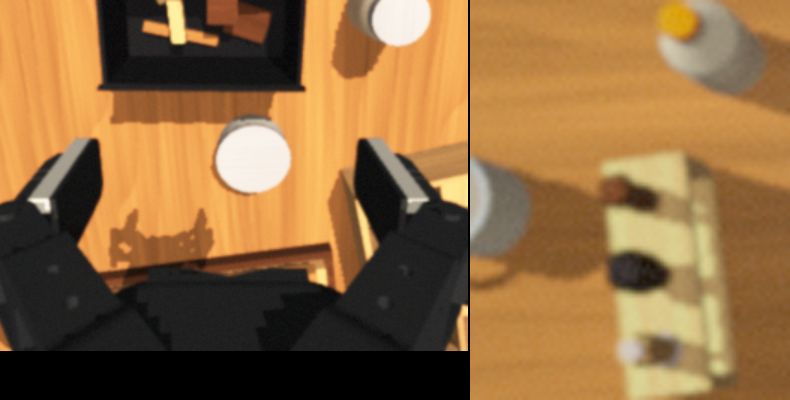

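Both offcuts lie in the bin: the light brace and the dark tenon are inside its walls. In the top crop the punch is the near tool, cap at about (630,350). Moving over the rack.

play_rows([
  [3.94,-0.6,0.25,0,0,0],
  [3.94,-0.6,0.25,0,0,0],
  [3.94,-0.6,0.25,0,0,0],
  [3.94,-0.6,0.25,0,0,0],
  [3.94,-0.6,0.25,0,0,0],
])

```text
time: 13.23
tool_pos: [0.4934, -0.1546, 0.3512]
tcp_rot: [-2.272, -2.163, 0.003]
wrist_force: [0.6, 0.4, 0.3]
width: 0.999
grip_force: 0.0
```

play_rows([
  [3.94,-0.6,0.25,0,0,0],
  [3.94,-0.6,0.25,0,0,0],
  [3.94,-0.6,0.25,0,0,0],
  [3.94,-0.6,0.25,0,0,0],
  [3.94,-0.6,0.25,0,0,0],
])

```text
time: 13.65
tool_pos: [0.4727, 0.0433, 0.3391]
tcp_rot: [-2.272, -2.165, 0.005]
wrist_force: [0.5, 0.0, 1.1]
width: 1.0
grip_force: 0.0
```

play_rows([
  [3.94,-0.6,0.25,0,0,0],
  [3.94,-0.6,0.25,0,0,0],
  [3.94,-0.6,0.25,0,0,0],
  [3.94,-0.6,0.25,0,0,0],
  [3.94,-0.6,0.25,0,0,0],
])

```text
time: 14.07
tool_pos: [0.4522, 0.2411, 0.3265]
tcp_rot: [-2.273, -2.167, 0.007]
wrist_force: [1.1, -0.3, 0.2]
width: 1.001
grip_force: 0.0
```

play_rows([
  [2,-0.3,0.12,0,0,-0.075],
  [0,0,0,0,0,-0.075],
  [0,0,0,0,0,0],
  [0,0,0,0,0,0],
  [0,0,0,0,0,0],
], grip=0.55, force=80)

```text
time: 14.48
tool_pos: [0.4516, 0.2591, 0.327]
tcp_rot: [-2.108, -2.329, 0.004]
wrist_force: [0.9, -0.4, 0.5]
width: 0.449
grip_force: 0.0
```

```bash
python3 - <<'E'
from h import *
import pickle
s=sensors.read_state(); print(s["time"],s["tool_pos"],s["tcp_rot"],s["q"])
c,im=snap("wrist","w6"); pickle.dump(c,open("/tmp/w6.pkl","wb"))
cv2.imwrite("pics/w6.png",cv2.resize(im[:,:,::-1],(800,600),interpolation=cv2.INTER_CUBIC))
t=optics.camera_info("top"); print("top cap",ray(t,(130,227.3),.185))
E
```

```text
14.4833 [0.45162391 0.25910486 0.32699553] [-2.10763449 -2.32869288  0.00406956] [ 4.73179776e-01 -7.49915812e-02  1.79877374e+00 -2.27492992e-04
  1.42049629e+00  3.73638217e-01]
top cap [0.42318681 0.36651007 0.185     ]
```

View pics/w6.png

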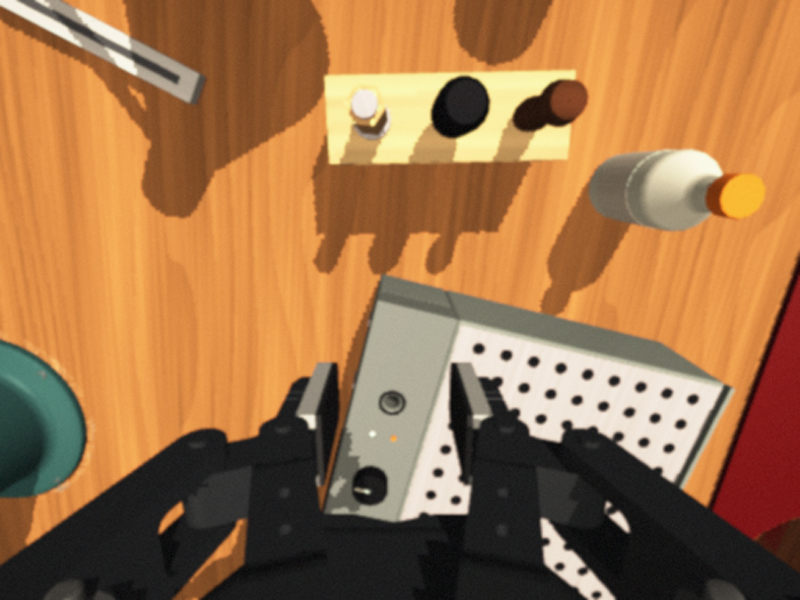

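The wrist view shows the punch cap at (365,101) and the collar at about (372,127). The rack board's corners are (326,75), (575,70), (568,158) and (330,164), and the reset hole is at (392,402).

```bash
python3 - <<'E'
from h import *
import pickle
np.set_printoptions(precision=4,suppress=True)
c=pickle.load(open("/tmp/w6.pkl","rb")); W=lambda u,z: ray(c,up(u),z)
P=[W(u,.095) for u in [(326,75),(575,70),(568,158),(330,164)]]
th,t,R,e=fit([(-.095,.032),(.095,.032),(.095,-.032),(-.095,-.032)],P); print("rack",th,t,e, "slots",[R@[x,0]+t for x in (-.06,0,.06)])
print("cap",W((365,101),.185),"collar",W((372,127),.098),"scr",W((464,98),.183),"file",W((569,100),.189),"hole",W((392,402),.11),"knob",W((370,485),.126))
s=sensors.read_state(); r=Ro.from_rotvec(s["tcp_rot"]).as_matrix(); print(r, np.arctan2(r[1,0],r[0,0]))
E
```

```text
rack 0.11998655634302494 [0.484  0.3725] [0.0009 0.0007 0.0004 0.0003] slots [array([0.4244, 0.3653]), array([0.484 , 0.3725]), array([0.5436, 0.3797])]
cap [0.4244 0.3667 0.185 ] collar [0.4248 0.3597 0.098 ] scr [0.4821 0.3743 0.183 ] file [0.5417 0.3783 0.189 ] hole [0.4631 0.1304 0.11  ] knob [0.4507 0.0529 0.126 ]
[[-0.0992  0.9951 -0.0015]
 [ 0.9951  0.0992 -0.0009]
 [-0.0008 -0.0016 -1.    ]] 1.670204160990416
```

play_rows([
  [0,0,0,0,0,-0.02],
  [3.65,-0.48,0,0,0,0],
  [3.65,-0.48,0,0,0,0],
  [3.65,-0.48,0,0,0,0],
  [0,0,2.5,0,0,0],
])

```text
time: 14.95
tool_pos: [0.4257, 0.3732, 0.3091]
tcp_rot: [-2.078, -2.354, -0.019]
wrist_force: [1.0, 1.6, 0.9]
width: 0.451
grip_force: 0.0
```

play_rows([
  [0,0,3,0,0,0],
  [0,0,3,0,0,0],
  [0,0,2,0,0,0],
  [0,0,0,0,0,0],
  [0,0,0,0,0,0],
])

```text
time: 15.37
tool_pos: [0.4242, 0.3658, 0.2226]
tcp_rot: [-2.083, -2.351, 0.004]
wrist_force: [0.1, 0.2, 0.8]
width: 0.448
grip_force: 0.0
```

```bash
python3 - <<'E'
from h import *
s=sensors.read_state(); print(s["time"],s["tool_pos"],s["width"])
c,im=snap("wrist","w7")
cv2.imwrite("pics/w7.png",im[:,:,::-1])
r=Ro.from_rotvec(s["tcp_rot"]); print(r.inv().apply(np.array([.4243,.366,0])-s["tool_pos"])*100, proj(c,[.4243,.366,.185]), np.arctan2(*r.as_matrix()[[1,0],0]))
E
```

```text
15.3667 [0.42415032 0.36576095 0.22256438] 0.44845226916685665
[ 0.05496272  0.07252946 22.25627012] [250.89641421 218.45640472] 1.6918512858275496
```

View pics/w7.png

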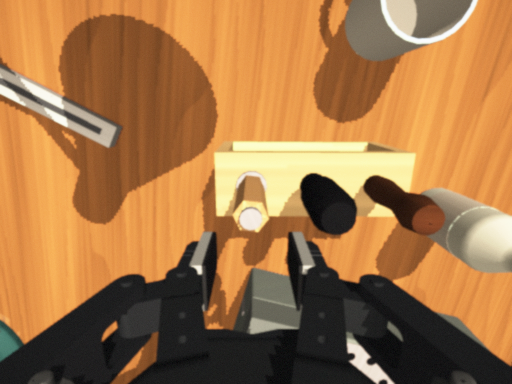

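The punch cap is at (251,218), exactly where the estimate projects, and the screwdriver clears the right finger. Descending and gripping.

play_rows([
  [0,0,2.5,0,0,0],
  [0,0,2.5,0,0,0],
  [0,0,2.4,0,0,0],
  [0,0,2.3,0,0,0],
  [0,0,0,0,0,0],
])

```text
time: 15.83
tool_pos: [0.4323, 0.3725, 0.1371]
tcp_rot: [2.079, 2.349, 0.033]
wrist_force: [-2.2, 0.3, 21.9]
width: 0.45
grip_force: 9.8
```

play_rows([
  [0,0,0,0,0,0],
  [0,0,0,0,0,0],
])

```text
time: 16.0
tool_pos: [0.4311, 0.3716, 0.1369]
tcp_rot: [2.08, 2.35, 0.028]
wrist_force: [-3.9, -0.9, 22.6]
width: 0.45
grip_force: 10.7
```

play_rows([
  [0,0,0,0,0,0],
  [0,0,0,0,0,0],
  [0,0,0,0,0,0],
  [0,0,0,0,0,0],
], grip=1, force=80)

```text
time: 16.33
tool_pos: [0.4286, 0.3711, 0.1372]
tcp_rot: [2.082, 2.352, 0.021]
wrist_force: [-11.0, -2.9, 29.8]
width: 0.249
grip_force: 89.1
```

play_rows([
  [0,0,0,0,0,0],
  [0,0,0,0,0,0],
  [0,0,0,0,0,0],
  [0,0,0,0,0,0],
])

```text
time: 16.67
tool_pos: [0.4286, 0.3711, 0.1372]
tcp_rot: [2.082, 2.351, 0.021]
wrist_force: [-10.4, -3.0, 29.7]
width: 0.246
grip_force: 89.0
```

Something stopped the descent at 0.137, probably a finger knuckle on the screwdriver's top. I'll let go, back off slightly, and grip higher with no load.

play_rows([
  [0,0,0,0,0,0],
  [0,0,-0.8,0,0,0],
  [0,0,-0.9,0,0,0],
  [0,0,0,0,0,0],
  [0,0,0,0,0,0],
], grip=0.6)

```text
time: 17.08
tool_pos: [0.4257, 0.3674, 0.1453]
tcp_rot: [2.082, 2.352, 0.005]
wrist_force: [-0.7, 0.0, -0.7]
width: 0.401
grip_force: 0.0
```

```bash
python3 - <<'E'
from h import *
s=sensors.read_state(); print(s["time"],s["tool_pos"],s["wrist_force"],s["width"])
c,im=snap("wrist","w8"); 
a=cv2.resize(im[120:300,150:450],(780,468),interpolation=cv2.INTER_CUBIC)
cv2.imwrite("pics/w8.png",a[:,:,::-1])
r=Ro.from_rotvec(s["tcp_rot"]); print(r.inv().apply(np.array([.4243,.366,0])-s["tool_pos"])*100, r.as_matrix())
E
```

```text
17.0833 [0.42565768 0.36743553 0.14528099] [-0.6803534   0.03472247 -0.710333  ] 0.4009492376059551
[-0.14973481 -0.18999046 14.52742909] [[-0.12128224  0.9926152   0.00238576]
 [ 0.99261672  0.12127778  0.0019355 ]
 [ 0.00163187  0.00260289 -0.99999528]]
```

View pics/w8.png

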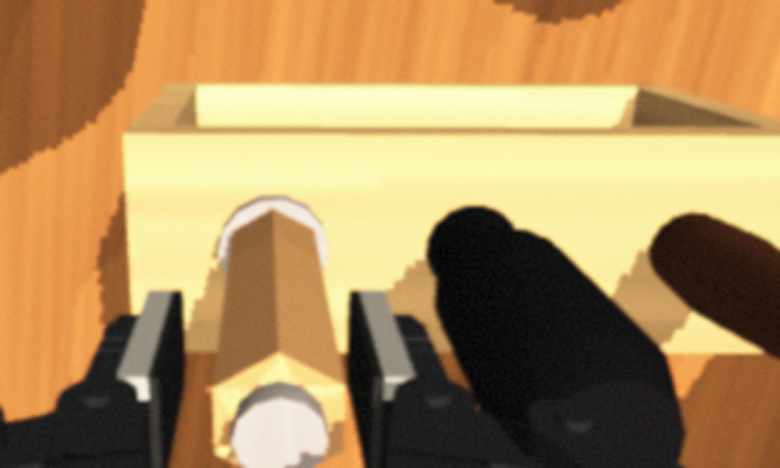

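No load now and the punch is still upright, with hexagon flats facing the pads. The right knuckle lies next to the screwdriver's top at about (560,420). Gripping at this height.

play_rows([
  [-0.1,-0.15,0,0,0,0],
  [0,0,0,0,0,0],
  [0,0,0,0,0,0],
  [0,0,0,0,0,0],
  [0,0,0,0,0,0],
], grip=1, force=80)

```text
time: 17.55
tool_pos: [0.4229, 0.3653, 0.143]
tcp_rot: [-2.082, -2.353, 0.002]
wrist_force: [-0.0, -0.9, 1.8]
width: 0.243
grip_force: 78.2
```

play_rows([
  [0,0,0,0,0,0],
  [0,0,0,0,0,0],
  [0,0,0,0,0,0],
])

```text
time: 17.8
tool_pos: [0.423, 0.3656, 0.1432]
tcp_rot: [-2.082, -2.353, 0.001]
wrist_force: [0.2, 0.7, -0.3]
width: 0.244
grip_force: 78.1
```

play_rows([
  [0,0,-1,0,0,0],
  [0,0,-2,0,0,0],
  [0,0,-3,0,0,0],
  [0,0,-3,0,0,0],
  [0,0,-3,0,0,0],
])

```text
time: 18.22
tool_pos: [0.4229, 0.3656, 0.2652]
tcp_rot: [-2.082, -2.353, 0.0]
wrist_force: [0.1, -0.5, -1.3]
width: 0.247
grip_force: 78.2
```

play_rows([
  [0,0,-2,0,0,0],
  [0,0,0,0,0,0],
  [0,0,0,0,0,0],
])

```text
time: 18.47
tool_pos: [0.424, 0.3664, 0.2859]
tcp_rot: [2.081, 2.352, 0.007]
wrist_force: [0.2, -0.5, -1.4]
width: 0.242
grip_force: 78.1
```

```bash
python3 - <<'E'
from h import *
s=sensors.read_state(); print(s["time"],s["tool_pos"],s["tcp_rot"])
r=Ro.from_rotvec(s["tcp_rot"]); print(r.inv().apply(np.array([.463,.130,0])-s["tool_pos"])*100)
cs,ims=snap("scene","s8")
p=s["tool_pos"]; 
for d in (.112,.120): print(proj(cs,p-[0,0,d]))
cv2.imwrite("/tmp/s8.png",ims[:,:,::-1])
E
```

```text
18.4667 [0.42397332 0.3663878  0.28588932] [2.08137183 2.35227021 0.00664882]
[-24.00364658   0.89224349  28.53731924]
[368.56357387 149.27844751]
[367.98599027 150.98828638]
```

The punch is held with its tip 0.118 below the TCP. Moving above the hole.

play_rows([
  [-3.43,0.13,0,0,0,0],
  [-3.43,0.13,0,0,0,0],
  [-3.43,0.13,0,0,0,0],
  [-3.43,0.13,0,0,0,0],
  [-3.43,0.13,0,0,0,0],
])

```text
time: 18.93
tool_pos: [0.4491, 0.1944, 0.281]
tcp_rot: [-2.08, -2.352, 0.006]
wrist_force: [0.9, -1.2, 0.2]
width: 0.241
grip_force: 78.2
```

play_rows([
  [-3.43,0.13,0,0,0,0],
  [-3.42,0.12,0,0,0,0],
  [0,0,1.7,0,0,0],
  [0,0,1.7,0,0,0],
])

```text
time: 19.27
tool_pos: [0.4613, 0.1264, 0.2482]
tcp_rot: [-2.086, -2.348, 0.001]
wrist_force: [-0.1, -0.1, -0.9]
width: 0.241
grip_force: 78.2
```

play_rows([
  [0,0,0,0,0,0],
  [0,0,0,0,0,0],
  [0,0,0,0,0,0],
])

```text
time: 19.52
tool_pos: [0.4609, 0.1287, 0.249]
tcp_rot: [-2.081, -2.353, 0.002]
wrist_force: [1.0, 0.4, -0.3]
width: 0.247
grip_force: 78.2
```

```bash
python3 - <<'E'
from h import *
np.set_printoptions(precision=4,suppress=True,linewidth=200)
s=sensors.read_state(); print(s["time"],s["tool_pos"],s["tcp_rot"])
c,im=snap("wrist","w9"); ph=proj(c,[.463,.130,.11]); print("hole px",ph,"tip px",proj(c,s["tool_pos"]-[0,0,.118]),"mid shaft",proj(c,s["tool_pos"]-[0,0,.07]))
x,y=np.round(ph).astype(int); g=cv2.cvtColor(im,cv2.COLOR_RGB2GRAY)
z=g[y-26:y+30:2,x-30:x+32:2]
print(x-30,y-26)
for r in z: print(' '.join('%3d'%v for v in r))
ht=optics.camera_info("top"); im2=optics.read_camera("top"); cv2.imwrite("/tmp/t9.png",im2[:,:,::-1])
E
```

```text
19.5167 [0.4609 0.1287 0.249 ] [-2.0806 -2.3525  0.0021]
hole px [253.5145 180.7914] tip px [251.1691 187.2328] mid shaft [250.8733 203.4648]
224 155
124 157 157 156 156 158 155 156 157 155 157 153 154 156 153 155 153 154 154 153 156 153 153 156 157 157 157 155 155 156 158
137 156 155 157 158 156 157 155 157 156 159 157 158 158 156 153 151 153 153 156 153 154 154 153 157 159 156 156 155 154 158
147 155 155 155 156 158 155 155 157 157 157 156 156 156 151 154 152 155 153 154 153 155 154 156 154 157 157 157 155 158 158
152 157 156 155 156 158 156 157 156 159 157 154 157 155 153 154 153 153 153 150 152 152 155 156 158 155 155 156 157 156 155
154 157 160 158 158 156 157 156 157 157 154 160 156 154 155 153 153 153 153 153 153 155 154 157 154 155 153 157 157 156 154
156 157 157 155 155 157 159 158 156 155 158 160 158 151 153 154 152 152 153 151 154 152 155 158 153 157 156 154 155 157 157
158 154 154 156 159 157 157 159 155 157 156 156 154 153 153 150 153 151 154 152 153 152 157 157 157 154 156 155 156 155 153
158 155 157 159 154 158 157 158 154 158 156 153 142 121  98 102 117 132 148 152 15
[... 1821 characters left out ...]
 214 203 167 159 200 211 214 214 206 177 148 155 154 154 156 157 155 156 153 129
157 157 158 157 155 142 140 201 217 216 211 188 130 100 117 138 173 203 212 216 216 185 149 154 155 154 155 154 155 146 132
158 158 158 155 151 126 197 220 217 190 139 101  90  91 114 125 126 142 175 209 218 215 179 147 153 153 155 154 155 129 140
155 157 156 153 132 181 215 201 152 101  88  91  92  90 112 126 125 125 127 146 191 213 216 170 152 153 157 154 152 128 149
155 154 156 158 171 208 171 116  94  91  89  92  88  88 112 125 122 126 125 125 129 155 203 203 160 154 156 154 149 133 167
157 155 156 155 188 202 119  92  88  87  88  88  88  93 116 125 122 121 125 124 124 126 181 206 173 153 156 153 135 143 171
```

The hole ring is centred at about (253.5,181.3), within 1 px of the prediction. A 2 mm sideways correction, then down into the hole.

play_rows([
  [0.08,0.17,0,0,0,0],
  [0,0,0,0,0,0],
  [0,0,1,0,0,0],
  [0,0,1,0,0,0],
  [0,0,0.7,0,0,0],
])

```text
time: 20.03
tool_pos: [0.4622, 0.1295, 0.2209]
tcp_rot: [-2.081, -2.352, 0.002]
wrist_force: [0.2, -0.0, -1.0]
width: 0.245
grip_force: 78.2
```

play_rows([
  [0,0,0.7,0,0,0],
  [0,0,0.5,0,0,0],
  [0,0,0,0,0,0],
  [0,0,0,0,0,0],
  [0,0,0,0,0,0],
])

```text
time: 20.45
tool_pos: [0.4632, 0.1296, 0.2108]
tcp_rot: [2.082, 2.352, 0.0]
wrist_force: [0.3, -0.1, -0.3]
width: 0.243
grip_force: 78.2
```

No contact at TCP 0.211, so the tip is about 17 mm down inside the hole. Pressing.

play_rows([
  [0,0,0.4,0,0,0],
  [0,0,0.4,0,0,0],
  [0,0,0.3,0,0,0],
  [0,0,0,0,0,0],
  [0,0,0,0,0,0],
])

```text
time: 20.87
tool_pos: [0.4636, 0.1297, 0.2002]
tcp_rot: [2.081, 2.352, 0.002]
wrist_force: [0.8, -0.1, 3.6]
width: 0.246
grip_force: 78.7
```

play_rows([
  [0,0,0.2,0,0,0],
  [0,0,0,0,0,0],
  [0,0,0,0,0,0],
])

```text
time: 21.12
tool_pos: [0.4636, 0.1297, 0.1983]
tcp_rot: [2.081, 2.352, 0.002]
wrist_force: [1.5, 0.7, 4.9]
width: 0.247
grip_force: 79.2
```

play_rows([
  [0,0,0.2,0,0,0],
  [0,0,0,0,0,0],
  [0,0,0,0,0,0],
])

```text
time: 21.37
tool_pos: [0.4639, 0.1298, 0.1979]
tcp_rot: [2.081, 2.352, 0.003]
wrist_force: [-1.6, -1.5, 12.3]
width: 0.249
grip_force: 80.0
```

play_rows([
  [0,0,0.05,0,0,0],
  [0,0,0,0,0,0],
  [0,0,0,0,0,0],
  [0,0,0,0,0,0],
  [0,0,0,0,0,0],
])

```text
time: 21.78
tool_pos: [0.4639, 0.1298, 0.1978]
tcp_rot: [2.081, 2.352, 0.003]
wrist_force: [-2.7, -0.4, 15.2]
width: 0.245
grip_force: 80.3
```

play_rows([
  [0,0,0,0,0,0],
  [0,0,0,0,0,0],
  [0,0,0,0,0,0],
  [0,0,0,0,0,0],
  [0,0,0,0,0,0],
])

```text
time: 22.2
tool_pos: [0.464, 0.1298, 0.1978]
tcp_rot: [2.081, 2.352, 0.003]
wrist_force: [-2.4, -0.9, 14.3]
width: 0.241
grip_force: 80.3
```

The force holds steady at about 14 N against the stop, well over the 5 N spring, and the grip is firm. Handing in.

```bash
python3 -c "
from workcell import order
print(order.finish_job())"
```

```text
the job is handed in; nothing more can be done
None
```

I handed the job in at about 22 s: both offcuts are in the bin, and the gripped punch is holding the reset button against its stop at about 14 N. A gripper knuckle pressed on the screwdriver's top at about 30 N while I was gripping the punch, but it showed no visible shift afterwards. No verdict came back.

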